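# Change the bench over from mains to battery

## Task

Change the bench feed over from mains to battery: first turn the mains switch (the sloping box with the long bar handle) to off, then turn the battery switch (the box with the short grip on a round disc) to on, and let go with each handle resting in its detent. Off is with the grip's upper end leaning to the left as the robot sees it, on is leaning to the right; the two must never be on together. Handle the brittle plastic handles gently, neither squeezing them hard nor forcing them against their stops, and do not move the other things on the bench.

Things in the scene. Friction and masses are not known exactly. Their poses are not given: they have to be found in the camera images.
- mains_box: Mains switch box: desk-shaped grey steel box with the long bar handle. Fixed; place and yaw vary. Origin: centre of underside, z up, low front edge at -x (to the robot). 160 mm wide (y), 200 deep (x); the top is one flat face sloping 30 deg, from 30 mm high at the front (x=-100) to 145 at the back, looking up and to the robot.
- battery_box: Battery switch box: grey steel, same as the mains box but with a short grip on a disc. Fixed; place and yaw vary. Origin: centre of underside, z up, low front edge at -x (to the robot). 160 mm wide (y), 200 deep (x); the top is one flat face sloping 30 deg, from 30 mm high at the front (x=-100) to 145 at the back, looking up and to the robot.
- mains_grip (a point): Point on the mains handle's turning axis, 34 mm out from the face, mid-height of the bar: a good TCP point for a pinch. Black plastic bar 84 mm long, 14 mm thick, standing 13 to 43 mm off the face on a grey boss 44 mm across and 13 mm high.
- battery_grip (a point): Point on the battery handle's turning axis, 34 mm out from the face, mid-height of the grip: a good TCP point for a pinch. Black plastic grip 46 mm long, 14 mm thick, standing 13 to 43 mm off the face on a grey disc 64 mm across and 13 mm high.
- mains_pivot (a point): Where the mains handle's turning axis meets the sloping face, at (0, 0, 88) mm in the box's frame. The axis is square to the face: it leans 30 deg from vertical towards the box's -x. At value v the grip's long direction is 0.6 - v rad counter-clockwise (seen facing the face) from straight up the slope.
- battery_pivot (a point): Where the battery handle's turning axis meets the sloping face, at (0, 0, 88) mm in the box's frame. The axis is square to the face: it leans 30 deg from vertical towards the box's -x. At value v the grip's long direction is 0.6 - v rad counter-clockwise (seen facing the face) from straight up the slope.
- mains_guard (a point): Middle of the crossbar of the mains box's fixed steel guard hoop, at (-20, 0, 288) mm in the box's frame. Bar 12 mm thick along y, 148 long, on side arms going back to the box's back corners. It hangs over the handle and bars a straight-down tool: come in tilted, along the handle's axis, below the bar.
- battery_guard (a point): Middle of the crossbar of the battery box's fixed steel guard hoop, at (-20, 0, 288) mm in the box's frame. Bar 12 mm thick along y, 148 long, on side arms going back to the box's back corners. It hangs over the handle and bars a straight-down tool: come in tilted, along the handle's axis, below the bar.
- mains_handle (a joint): Mains handle; starts on. In rad: 0 = off (grip's upper end leans left, +y of the box, 0.6 rad off straight up the slope), 1.2 = on (leans right 0.6 rad). Grows clockwise, seen facing it. Stops at 0 and 1.2; an over-centre weight holds it there: it resists (0.12 N m) until 0.6, then falls to the other (about 1 rad/s). Turn past the middle, let it fall home. Brittle: grip 20 to 45 N.
- battery_handle (a joint): Battery handle; starts off. In rad: 0 = off (grip's upper end leans left, +y of the box, 0.6 rad off straight up the slope), 1.2 = on (leans right 0.6 rad). Grows clockwise, seen facing it. Stops at 0 and 1.2; an over-centre weight holds it there: it resists (0.12 N m) until 0.6, then falls to the other (about 1 rad/s). Turn past the middle, let it fall home. Brittle: grip 20 to 45 N.
- jar: Bystander: glass jar with a brass lid, 76 mm across, 100 mm high, standing behind the boxes; origin at the centre of its underside.
- tin: Bystander: round tin, 90 mm across, 130 mm high, standing at the left; origin at the centre of its underside.
- carton: Bystander: cardboard carton 160 x 110 x 55 mm, lying at the right; origin at the centre of its underside.
- wrench: Bystander: steel wrench 170 mm long, lying between the boxes, along its own x; origin under its middle.

How it is judged:
By the outcome, as a careful person would: the job done as asked, in the order asked, and still so for the second after the job is handed in, with the robot touching nothing.
It also fails if it takes over 59 s, if anything falls off the work surface, if the arm or the gripper's body presses on something with over 40 N, if the wrist force passes 120 N, or if a joint passes its speed limit or range.

## Robot

A 6-joint arm with a two-finger parallel gripper is mounted at the origin on the work surface. World frame = base frame: x ahead of the robot, y to its left, z up, the work surface at z = 0. Lengths are in mm, angles in rad, forces in N, time in s.
With the tool pointing down it reaches from about 350 to 875 mm from the base axis. Payload 4.2 kg.
Tool frame: the origin (TCP) lies between the finger pads, 19 mm behind the fingertips; this is the grasp point; z points along the fingers, y is the line along which they close (so a half turn about z gives the same grasp; the last joint's range is limited). The gripper opens to 85 mm and grips with 20 to 120 N. Pads are 22 mm wide; open, the fingers measure 114 mm over their backs; the gripper's body (76 mm by 85 mm) begins 54 mm behind the grasp point. The pads swing forward as they close: fully open they stand 13 mm farther back than shut.
Start: joints at [-1.061, 0.385, 0.008, 0, -1.194, -0.259], TCP at [155.129, -605.421, 250.012] pointing down, gripper open.
Joint ranges: [-3.14, 3.14], [-1.21, 2.06], [-1.07, 1.41], [-3.16, 2.05], [-2.99, -0.16], [-3.1, 3.1]. Speed limits (rad/s): [2.79, 2.79, 3.14, 3.14, 3.14, 3.14].

## Interface

Orientations are given as a unit quaternion [x, y, z, w].
In Python, from bench import read_state, get_image, get_calibration, job_done gives the robot as it stands.
- The arm moves only by the shell command python3 -m creep 'ROWS'. ROWS is a JSON object of lists of equal length, an entry for each row: "translation": the shift along the world's x, y, z in cm, a list of three; "delta_rot": the turn, a rotation vector about the world's x, y, z in degrees, a list of three; "hand": the finger opening in cm, from 0 to 8.54. A call has 1 to 8 rows; each row is the pose to reach, as a shift and turn from the pose commanded when the call began; what a row does not reach only later rows make up. A row lasts 1/8 s, in which the tool goes at most 62.5 mm and 10.7 degrees, less where a joint would pass 70% of its speed; a pose out of reach is approached as far as the arm can. A call with a gripper value outside its range is refused whole. The fingers move at their own pace and stop on an object; the grip force is fixed at half the most. Time passes only in rows, so rows that repeat a pose let the fingers close. It gives the time, the measured TCP pose, the force, the opening and the grip force at its end, in the units of the state.
- read_state(): the state, without advancing time (a new reading comes with each control period).
- get_image(name): name is "side" or "top" or "wrist"; returns (picture, depth): 400x640x3 uint8, red, green, blue; 400x640 float32, mm along the optical axis (not along the pixel's ray), 0 where there is no reading.
- get_calibration(name): a dict with "intrinsics" (3x3 intrinsics, pixels), "dist" ([k1, k2, p1, p2, k3] as OpenCV has them; the pictures are not rectified), "xyz" and "attitude" of the camera in the world. Camera axes: x right, y down, z forward; pixel columns grow to the right and rows downward; lengths in mm; the calibration is good to about 2 mm. A picture is of the moment at which its call begins: read the wrist's pose just before it. get_calibration takes no time and is no camera call; for the wrist camera it gives the pose at the moment of the call.
- job_done(): hands the job in; it is judged then, once.
The state is a dict: "clock": time; "joints": joint angles; "joint_vel": joint speeds; "joint_efforts": joint torques, N m; "position": TCP position; "ee_rot": TCP orientation; "contact_force": force on the tool from outside, world axes, zero at the start; "wrist_torque": the same for the moment, N m; "gripper_width": finger opening in mm; "grasp_force": force on a finger pad.
Only numpy, scipy, OpenCV 4.12 (cv2) and the standard library are available. Lean on these libraries where they do the work, as an engineer would, in place of code of your own. Each camera call takes 0.05 s, during which the arm holds its last target. There are 200 camera calls.

## Working session

There is one attempt and no reset: what is moved stays moved. The work goes in short steps, Python scripts to look and compute and a shell command to move; the robot and the scene stay as the last step left them, time stands still between calls to the robot, and variables do not carry over. Pictures are saved under pics/ and viewed, at most 10 in all, crops included, and the job is handed in when it is done.

```bash
ls; mkdir -p pics; python3 - <<'E'
from bench import *
import cv2, numpy as np
print(read_state())
for n in ("side","top"):
    c=get_calibration(n); print(n,c)
    p,d=get_image(n); cv2.imwrite(f"pics/{n}0.png",p[:,:,::-1]); np.savez(f"pics/{n}0.npz",p=p,d=d)
E
```

```text
pics
{'clock': 0.0, 'joints': array([-1.06140965e+00,  3.85544564e-01,  6.60032998e-03, -4.95408227e-04,
       -1.19398758e+00, -2.58632843e-01]), 'joint_vel': array([ 0.00035067, -0.00083662, -0.00013027,  0.00202545, -0.00044891,
        0.0017481 ]), 'joint_efforts': array([ 2.00949602e-03, -3.92289591e+01,  1.88401115e+01,  4.18608025e+00,
       -4.70734405e-03,  2.42428882e-05]), 'position': array([ 154.98389971, -604.90945333,  248.91932971]), 'ee_rot': array([-1.24957953e-01,  9.92161437e-01,  1.07623106e-03, -1.86558978e-04]), 'contact_force': array([-0.15078841, -0.21061321, -0.16542149]), 'wrist_torque': array([-0.0041262 ,  0.01315924,  0.0075573 ]), 'grasp_force': 0.0, 'gripper_width': 85.47000688031274}
side {'intrinsics': array([[380.40216404,   0.        , 318.53043586],
       [  0.        , 380.40216404, 199.14598814],
       [  0.        ,   0.        ,   1.        ]]), 'dist': array([0.00730152, 0.        , 0.        , 0.        , 0.        ]), 'xyz': array([ 494.06751021, 1003.97164732, 1060.42954671]), 'attitude': array([-0.05742566,  0.91017672, -0.4093899 ,  0.02608714])}
top {'intrinsics': array([[393.96807693,   0.        , 316.64849118],
       [  0.        , 393.96807693, 199.28929601],
       [  0.        ,   0.        ,   1.        ]]), 'dist': array([-0.04166057,  0.        ,  0.        ,  0.        ,  0.        ]), 'xyz': array([ 431.04010268,   -5.49759297, 1444.19319148]), 'attitude': array([ 0.71387463, -0.69646898,  0.04983901, -0.05319819])}
```

View pics/top0.png

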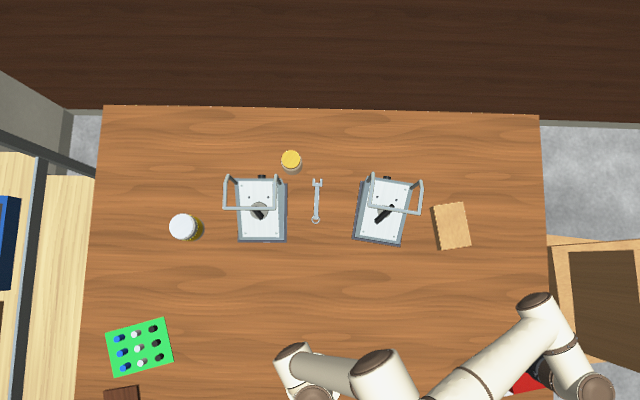

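View pics/side0.png

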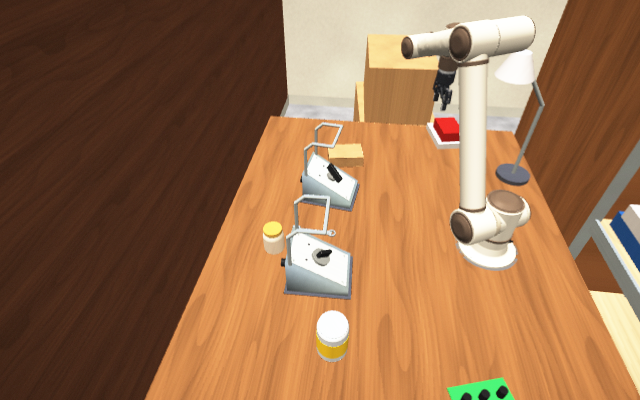

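The top view shows the battery box at about (262,210) with its grip at (258,211). The mains box is at (383,210) with its bar at (383,214). The wrench lies between them at (316,200), and the tin (183,227), jar (290,160) and carton (451,225) stand around them. The side view shows both boxes too, mains at (330,180) and battery at (320,260). Next I'll measure the faces and handles from both views.

```bash
cat > h.py <<'E'
import numpy as np, cv2
from bench import *
from scipy.spatial.transform import Rotation as R
def cloud(p,d,c):
    h,w=d.shape; u,v=np.meshgrid(np.arange(w),np.arange(h))
    n=cv2.undistortPoints(np.stack([u,v],-1).reshape(-1,1,2).astype(np.float64),c["intrinsics"],c["dist"]).reshape(h,w,2)
    P=np.dstack([n,np.ones((h,w))])*d[...,None]
    return P@R.from_quat(c["attitude"]).as_matrix().T+c["xyz"]
def plane(P):
    for _ in range(6):
        m=P.mean(0); n=np.linalg.svd(P-m,full_matrices=False)[2][2]; n*=np.sign(n[2])
        r=(P-m)@n; P=P[abs(r)<max(2.5,1.5*np.std(r))]
    return m,n,len(P)
E
python3 - <<'E'
from h import *
for n,rois in (("top",{"mains":(352,176,412,246),"bat":(234,176,290,244)}),("side",{"mains":(300,155,360,208),"bat":(284,232,355,297)})):
    z=np.load(f"pics/{n}0.npz"); p,d=z["p"],z["d"]; c=get_calibration(n); W=cloud(p,d,c)
    print(n,"table z",np.median(W[300:320,250:270,2]) if n=="top" else np.median(W[310:330,230:260,2]))
    hsv=cv2.cvtColor(p,cv2.COLOR_RGB2HSV)
    for k,(a,b,e,f) in rois.items():
        w=W[b:f,a:e]; s=hsv[b:f,a:e]; ok=d[b:f,a:e]>0
        face=ok&(s[...,1]<45)&(s[...,2]>195)&(w[...,2]>30)&(w[...,2]<150)
        m,nn,N=plane(w[face]); print(n,k,"face",m.round(1),nn.round(3),N,"tilt",np.degrees(np.arccos(nn[2])).round(1),"yaw",np.degrees(np.arctan2(-nn[1],-nn[0])).round(1))
        hgt=(w-m)@nn
        blk=ok&(s[...,2]<70)&(hgt>25)&(hgt<55)&(w[...,2]<200)
        q=w[blk]; 
        if len(q)>5:
            print("  handle n",len(q),q.mean(0).round(1),"h",np.percentile(hgt[blk],[10,50,90]).round(1))
            D=q-q.mean(0); print("  dir",np.linalg.svd(D,full_matrices=False)[2][0].round(3))
        # footprint of box: points z 5..160, excluding the guard (height over face >18)
        fp=ok&(hgt<3)&(hgt>-6)&(w[...,2]>20)&(s[...,1]<60)
        xy=w[fp][:,:2].astype(np.float32); r=cv2.minAreaRect(xy); print("  face rect xy",np.round(r[0],1),np.round(r[1],1),round(r[2],1))
E
```

```text
top table z 0.5475176340935377
top mains face [ 596.9 -233.4   90.6] [-0.495  0.071  0.866] 1129 tilt 30.0 yaw -8.1
  handle n 77 [ 575.9 -220.7  121.5] h [30.  39.5 43.3]
  dir [-0.603  0.678 -0.421]
  face rect xy [ 596.4 -228.9] [161.2 201.6] 81.9
top bat face [590.4 206.5  90.6] [-0.499 -0.014  0.866] 1100 tilt 30.0 yaw 1.6
  handle n 43 [578.4 201.9 128.9] h [32.7 39.9 44.3]
  dir [-0.789 -0.426 -0.443]
  face rect xy [589.6 203.3] [200.4 160.7] 1.1
side table z 0.03440849688047365
side mains face [ 601.3 -216.5   87.5] [-0.496  0.07   0.866] 798 tilt 30.0 yaw -8.0
  handle n 91 [ 583.7 -219.9  119.5] h [26.3 37.  42.6]
  dir [-0.633  0.66  -0.403]
  face rect xy [ 600.1 -226.7] [169.3 201.8] 81.6
side bat face [591.1 210.8  87.6] [-0.503 -0.012  0.864] 1530 tilt 30.2 yaw 1.4
  handle n 62 [576.2 209.6 122. ] h [27.8 40.2 43.7]
  dir [0.743 0.584 0.328]
  face rect xy [593.1 204.2] [199.4 166.6] 1.3
```

```bash
cat > goal.py <<'E'
# usage: goal.py box v out   -> shift (cm) and turn (deg) from the measured pose
import sys; from h import *
BOX={"mains":(598.,-228.,88.,-8.1),"bat":(591.,203.8,88.,1.4)}
def frame(b):
    x,y,z,yaw=BOX[b]; c,s=np.cos(np.radians(yaw)),np.sin(np.radians(yaw))
    return np.array([x,y,z]),np.array([-.5*c,-.5*s,.866025]),np.array([.866025*c,.866025*s,.5]),np.array([-s,c,0])
def pose(b,v,out):
    p,n,up,left=frame(b); a=.6-v
    ty=-np.sin(a)*up+np.cos(a)*left
    return p+out*n, R.from_matrix(np.column_stack([np.cross(ty,-n),ty,-n]))
if __name__=="__main__":
    s=read_state(); P,Q=pose(sys.argv[1],float(sys.argv[2]),float(sys.argv[3])); q=R.from_quat(s["ee_rot"])
    print("shift cm",((P-s["position"])/10).round(2),"turn deg",np.degrees((Q*q.inv()).as_rotvec()).round(1))
    print("t",s["clock"],"j",s["joints"].round(2),"w",round(s["gripper_width"],1))
E
python3 goal.py mains 1.2 160; python3 - <<'E'
from h import *
s=read_state();c=get_calibration("wrist");q=R.from_quat(s["ee_rot"])
print("cam in tool",q.inv().apply(c["xyz"]-s["position"]).round(1),(q.inv()*R.from_quat(c["attitude"])).as_matrix().round(2))
E
```

```text
shift cm [36.38 38.82 -2.25] turn deg [ 10.7 -29.3 -55.5]
t 0.1 j [-1.06  0.39  0.01 -0.   -1.19 -0.26] w 85.3
cam in tool [  73.3    0.4 -123.4] [[ 0.   -0.96 -0.29]
 [ 1.    0.    0.  ]
 [ 0.   -0.29  0.96]]
```

```bash
python3 -m creep '{"translation":[[2,2,1],[5,5,2],[8,9,3],[11,12,4],[14,15,5],[17,18,5],[20,21,5],[22,23,5]],"delta_rot":[[1,-4,-7],[3,-8,-14],[4,-12,-21],[5,-15,-28],[7,-19,-35],[8,-22,-42],[9,-26,-49],[10.7,-29.3,-55.5]],"hand":[5,5,5,5,5,5,5,5]}'; python3 goal.py mains 1.2 160
```

```text
clock: 1.1
position: [375.7, -373.8, 299.8]
ee_rot: [0.351, 0.9, 0.058, 0.253]
contact_force: [0.1, 0.1, -0.1]
gripper_width: 49.7
grasp_force: 0.0
shift cm [14.31 15.71 -7.33] turn deg [0.  0.1 0.2]
t 1.1 j [-0.62  0.03 -0.3  -0.32 -0.79 -1.52] w 49.7
```

```bash
python3 -m creep '{"translation":[[2,4,-2],[4,8,-4],[6,12,-6],[9,15.7,-7.3],[11,15.7,-7.3],[13,15.7,-7.3],[14.3,15.7,-7.3],[14.3,15.7,-7.3]],"delta_rot":[[0,0,0],[0,0,0],[0,0,0],[0,0,0],[0,0,0],[0,0,0],[0,0,0],[0,0,0]],"hand":[5,5,5,5,5,5,5,5]}'; python3 goal.py mains 1.2 160; python3 - <<'E'
from h import *
c=get_calibration("wrist"); p,d=get_image("wrist"); cv2.imwrite("pics/w1.png",p[:,:,::-1]); np.savez("pics/w1.npz",p=p,d=d,**c)
E
```

```text
clock: 2.1
position: [518.9, -219.5, 227.1]
ee_rot: [0.351, 0.9, 0.057, 0.252]
contact_force: [-0.5, -0.5, -0.6]
gripper_width: 50.0
grasp_force: 0.0
shift cm [-0.01  0.27 -0.06] turn deg [ 0.1 -0.   0.1]
t 2.1 j [-0.1   0.11 -0.56  0.06 -0.38 -2.26] w 50.0
```

View pics/w1.png

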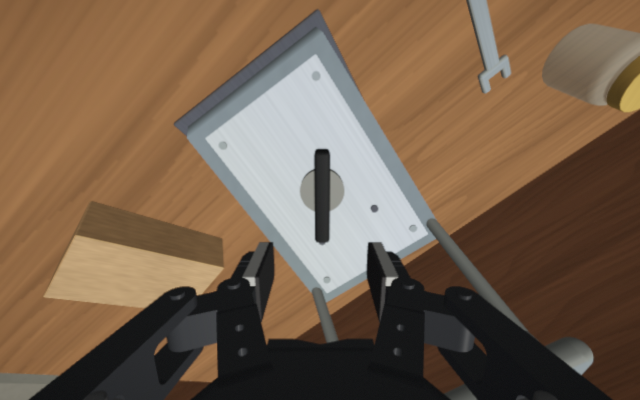

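The wrist view shows the mains bar standing upright at about (322,196) on its boss. It is centred between the open fingers at (258,270) and (382,270). The guard crossbar passes behind the gripper at (320,320) to (430,220). I'll refine the axis from this close view.

```bash
cat > close.py <<'E'
import sys; from goal import *
f,b=sys.argv[1:3]; z=np.load(f); p,d=z["p"],z["d"]; W=cloud(p,d,z); hsv=cv2.cvtColor(p,cv2.COLOR_RGB2HSV)
p0,n0,up,left=frame(b); L=(W-p0)@np.column_stack([up,left,n0]); ok=(d>0)&(np.hypot(L[...,0],L[...,1])<60)
F=ok&(hsv[...,2]>150)&(hsv[...,1]<60)&(abs(L[...,2])<9)
m,n,N=plane(W[F]); print("face n",n.round(3),"offset at pivot",((m-p0)@n).round(1),"yaw",np.degrees(np.arctan2(-n[1],-n[0])).round(1))
B=ok&(hsv[...,2]<80)&(L[...,2]>36)&(L[...,2]<50); q=L[B][:,:2].astype(np.float32)
(r,wh,a)=cv2.minAreaRect(q); print("bar top (up,left) mm",np.round(r,1),"size",np.round(wh,1),"ang",round(a,1),"h",np.median(L[B][:,2]).round(1),len(q))
v=np.linalg.svd(q-q.mean(0),full_matrices=False)[2][0]; v*=np.sign(v[0]); print("lean",np.arctan2(v[1],v[0]).round(3),"value",(.6-np.arctan2(v[1],v[0])).round(3),"centroid",q.mean(0).round(1))
E
python3 close.py pics/w1.npz mains
```

```text
face n [-0.496  0.069  0.866] offset at pivot 0.8 yaw -8.0
bar top (up,left) mm [-0.   0.6] size [12.9 83.1] ang 55.3 h 42.0 1293
lean -0.601 value 1.201 centroid [-2.4  1.7]
```

```bash
python3 -m creep '{"translation":[[0.5,0.2,-0.9],[1.5,0.1,-2.6],[2.5,0,-4.4],[3.5,-0.2,-6.2],[4.5,-0.3,-7.9],[5,-0.4,-8.8],[5,-0.4,-8.8],[5,-0.4,-8.8]],"delta_rot":[[0,0,0],[0,0,0],[0,0,0],[0,0,0],[0,0,0],[0,0,0],[0,0,0],[0,0,0]],"hand":[5,5,5,5,5,5,5,5]}'; python3 goal.py mains 1.2 40
```

```text
clock: 3.15
position: [568.7, -223.7, 141.0]
ee_rot: [0.35, 0.901, 0.059, 0.251]
contact_force: [-0.2, -0.1, 0.4]
gripper_width: 49.9
grasp_force: 0.0
shift cm [ 0.95 -0.15 -1.84] turn deg [-0.1 -0.1 -0.1]
t 3.15 j [-0.1   0.31 -0.58  0.11 -0.16 -2.31] w 49.9
```

```bash
python3 - <<'E'
s=open('goal.py').read()
s=s.replace("def pose(b,v,out):","def pose(b,v,out,steep=0):").replace("return p+out*n, R.","return p+out*n, R.from_rotvec(np.radians(steep)*left)*R.")
s=s.replace("float(sys.argv[3]))","*map(float,sys.argv[3:]))")
open('goal.py','w').write(s)
E
python3 goal.py mains 1.2 60 5; python3 goal.py mains 1.2 41 5
```

```text
shift cm [-0.04 -0.01 -0.11] turn deg [ 0.6  4.9 -0.1]
t 3.15 j [-0.1   0.31 -0.58  0.11 -0.16 -2.31] w 49.9
shift cm [ 0.9  -0.14 -1.75] turn deg [ 0.6  4.9 -0.1]
t 3.15 j [-0.1   0.31 -0.58  0.11 -0.16 -2.31] w 49.9
```

```bash
python3 -m creep '{"translation":[[0,0,0],[0,0,0],[0,0,0],[0,0,0]],"delta_rot":[[0.3,2.5,0],[0.6,5,0],[0.6,5,0],[0.6,5,0]],"hand":[5,5,5,5]}'; python3 goal.py mains 1.2 41 5
```

```text
clock: 3.65
position: [568.0, -223.5, 140.5]
ee_rot: [0.353, 0.91, 0.048, 0.21]
contact_force: [-0.2, -0.1, -0.2]
gripper_width: 49.9
grasp_force: 0.0
shift cm [ 0.97 -0.16 -1.7 ] turn deg [ 0.  -0.2 -0.1]
t 3.65 j [-0.1   0.32 -0.5   0.05 -0.32 -2.26] w 49.9
```

```bash
python3 -m creep '{"translation":[[0.4,0,-0.6],[0.7,-0.1,-1.2],[1,-0.1,-1.7],[1,-0.1,-1.7],[1,-0.1,-1.7]],"delta_rot":[[0,0,0],[0,0,0],[0,0,0],[0,0,0],[0,0,0]],"hand":[5,5,5,5,5]}'; python3 goal.py mains 1.2 41 5;  python3 - <<'E'
from h import *
c=get_calibration("wrist"); p,d=get_image("wrist"); cv2.imwrite("pics/w2.png",p[:,:,::-1]); np.savez("pics/w2.npz",p=p,d=d,**c)
E
```

```text
clock: 4.28
position: [578.4, -224.6, 123.1]
ee_rot: [0.353, 0.911, 0.048, 0.209]
contact_force: [0.1, 0.2, 0.4]
gripper_width: 50.1
grasp_force: 0.0
shift cm [-0.07 -0.05  0.04] turn deg [ 0.  -0.2 -0.1]
t 4.275 j [-0.1   0.36 -0.5   0.06 -0.28 -2.26] w 50.1
```

View pics/w2.png

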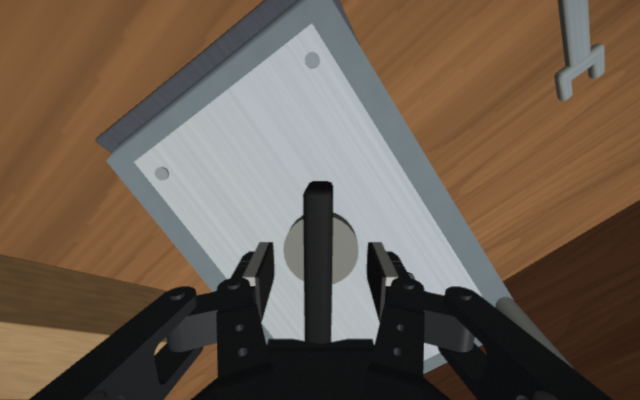

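The bar at (318,265) sits centred between the pads at (258,275) and (382,275). Squeezing would use a fixed 60 N, which is too much for the handle. I'll close the fingers to a loose 20 mm fork instead and turn with that.

```bash
python3 -m creep '{"translation":[[0,0,0],[0,0,0],[0,0,0],[0,0,0]],"delta_rot":[[0,0,0],[0,0,0],[0,0,0],[0,0,0]],"hand":[4,3,2,2]}'
```

```text
clock: 4.82
position: [578.4, -224.6, 123.3]
ee_rot: [0.353, 0.911, 0.048, 0.209]
contact_force: [0.2, -0.5, -0.1]
gripper_width: 19.7
grasp_force: 0.0
```

```bash
python3 -m creep '{"translation":[[0,0,0],[0,0,0],[0,0,0],[0,0,0],[0,0,0],[0,0,0],[0,0,0]],"delta_rot":[[-2.1,0.3,4.5],[-4.2,0.6,9.1],[-6.3,0.9,13.6],[-8.4,1.2,18.1],[-10.5,1.5,22.7],[-12.5,1.8,27.2],[-12.5,1.8,27.2]],"hand":[2,2,2,2,2,2,2]}'; python3 goal.py mains 0.2 41 5
```

```text
clock: 5.7
position: [577.2, -224.9, 122.7]
ee_rot: [0.107, 0.971, -0.008, 0.213]
contact_force: [-3.0, -2.1, 1.6]
gripper_width: 20.1
grasp_force: 1.6
shift cm [ 0.05 -0.02  0.08] turn deg [-11.3   1.3  24.9]
t 5.7 j [-0.1   0.36 -0.5   0.07 -0.28 -1.75] w 20.1
```

```bash
python3 -m creep '{"translation":[[0,0,0],[0,0,0],[0,0,0],[0,0,0],[0,0,0],[0,0,0],[0,0,0],[0,0,0]],"delta_rot":[[-2.1,0.3,4.5],[-4.2,0.6,9.1],[-6.3,0.9,13.6],[-8.4,1.2,18.1],[-10.5,1.5,22.7],[-11.3,1.5,25],[-11.3,1.5,25],[-11.3,1.5,25]],"hand":[2,2,2,2,2,2,2,2]}'; python3 goal.py mains 0.2 41 5;  python3 - <<'E'
from h import *
c=get_calibration("wrist"); p,d=get_image("wrist"); cv2.imwrite("pics/w3.png",p[:,:,::-1]); np.savez("pics/w3.npz",p=p,d=d,**c)
E
python3 close.py pics/w3.npz mains
```

```text
clock: 6.7
position: [578.9, -224.5, 123.5]
ee_rot: [-0.128, 0.968, -0.058, 0.208]
contact_force: [0.4, -0.8, -0.5]
gripper_width: 19.9
grasp_force: 0.2
shift cm [-0.12 -0.06  0.  ] turn deg [ 0.  -0.  -0.2]
t 6.7 j [-0.1   0.36 -0.5   0.05 -0.28 -1.25] w 19.9
face n [-0.495  0.069  0.866] offset at pivot 0.8 yaw -8.0
bar top (up,left) mm [-1.4 -1.5] size [41.3 78.9] ang 84.7 h 42.1 5306
lean 0.257 value 0.343 centroid [-4.4 -1.6]
```

```bash
python3 -m creep '{"translation":[[0,0,0],[0,0,0],[0,0,0],[-0.5,0.1,0.9],[-1.5,0.2,2.6],[-3,0.4,5.2],[-4.5,0.6,7.8],[-6,0.8,10.4]],"delta_rot":[[0,0,0],[0,0,0],[0,0,0],[0,0,0],[0,0,0],[0,0,0],[0,0,0],[0,0,0]],"hand":[3.5,5,5,5,5,5,5,5]}'; python3 -m creep '{"translation":[[0,0,0],[0,0,0]],"delta_rot":[[0,0,0],[0,0,0]],"hand":[5,5]}';  python3 - <<'E'
from h import *
c=get_calibration("wrist"); p,d=get_image("wrist"); cv2.imwrite("pics/w4.png",p[:,:,::-1]); np.savez("pics/w4.npz",p=p,d=d,**c)
E
python3 close.py pics/w4.npz mains; python3 goal.py bat 0 250
```

```text
clock: 7.75
position: [517.6, -216.5, 228.7]
ee_rot: [-0.128, 0.968, -0.058, 0.208]
contact_force: [1.5, -0.2, 0.2]
gripper_width: 49.9
grasp_force: 0.0
clock: 8.0
position: [518.1, -216.5, 227.2]
ee_rot: [-0.128, 0.968, -0.057, 0.208]
contact_force: [0.7, 0.5, -0.2]
gripper_width: 50.0
grasp_force: 0.0
face n [-0.496  0.07   0.866] offset at pivot 0.8 yaw -8.0
bar top (up,left) mm [-0.3  0. ] size [82.9 13.2] ang 34.2 h 42.1 1272
lean 0.601 value -0.001 centroid [-2.2 -1.2]
shift cm [-5.2  41.73  7.8 ] turn deg [-5.6 -4.8 19.4]
t 8.05 j [-0.1   0.13 -0.49  0.03 -0.52 -1.23] w 49.4
```

View pics/w4.png

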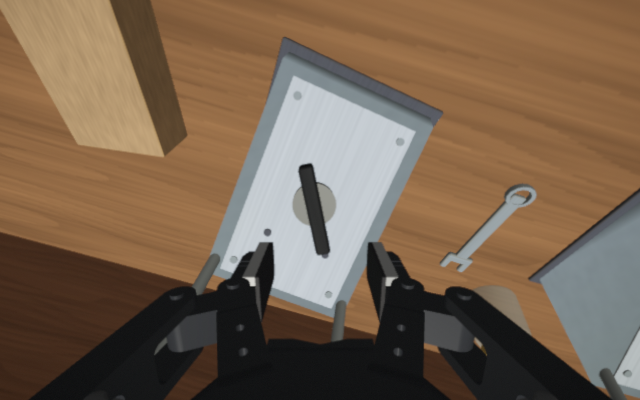

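The mains bar at (314,210) now leans to off, measured at value 0.00. I'll back out and go over to the battery box.

```bash
python3 -m creep '{"translation":[[-4,0,2],[-8,0,4],[-11,4,6],[-11,9,7],[-11,14,7],[-11,19,7],[-11,24,7],[-11,29,7]],"delta_rot":[[0,0,0],[0,0,0],[-1,-1,4],[-2,-2,8],[-3,-3,12],[-4.5,-4,16],[-5.6,-4.8,19.4],[-5.6,-4.8,19.4]],"hand":[5,5,5,5,5,5,5,5]}';python3 goal.py bat 0 160
```

```text
clock: 9.05
position: [407.6, 74.8, 296.3]
ee_rot: [-0.297, 0.919, -0.074, 0.248]
contact_force: [0.8, -1.0, -0.5]
gripper_width: 50.1
grasp_force: 0.0
shift cm [10.34 12.71 -6.98] turn deg [ 0.1 -0.  -0.1]
t 9.05 j [ 0.76 -0.28 -0.88  0.59 -0.65 -2.12] w 50.1
```

```bash
python3 -m creep '{"translation":[[0,4,-2],[0,8,-4],[2,12.7,-7],[5,12.7,-7],[8,12.7,-7],[10.3,12.7,-7],[10.3,12.7,-7],[10.3,12.7,-7]],"delta_rot":[[0,0,0],[0,0,0],[0,0,0],[0,0,0],[0,0,0],[0,0,0],[0,0,0],[0,0,0]],"hand":[5,5,5,5,5,5,5,5]}';python3 goal.py bat 0 160; python3 - <<'E'
from h import *
c=get_calibration("wrist"); p,d=get_image("wrist"); cv2.imwrite("pics/w5.png",p[:,:,::-1]); np.savez("pics/w5.npz",p=p,d=d,**c)
E
python3 close.py pics/w5.npz bat
```

```text
clock: 10.05
position: [510.8, 200.1, 226.1]
ee_rot: [-0.297, 0.919, -0.074, 0.247]
contact_force: [-0.1, 0.2, 0.4]
gripper_width: 50.1
grasp_force: 0.0
shift cm [0.03 0.18 0.04] turn deg [ 0.1 -0.1 -0. ]
t 10.05 j [ 0.71  0.09 -0.83  0.96 -0.4  -2.51] w 50.1
face n [-0.5   -0.011  0.866] offset at pivot 0.8 yaw 1.3
bar top (up,left) mm [-0.9 -0.6] size [44.  12.6] ang 34.1 h 42.0 713
lean 0.594 value 0.006 centroid [-1.7 -1.3]
```

View pics/w5.png

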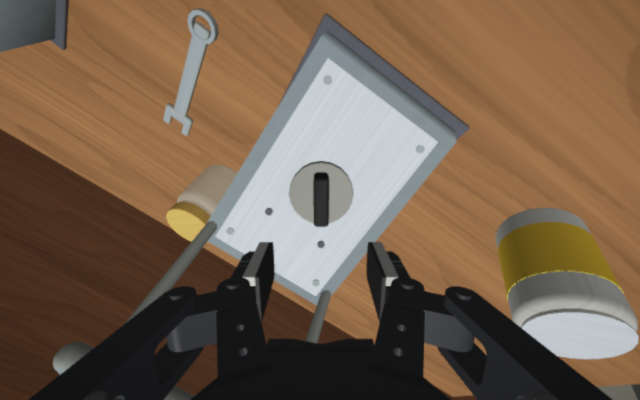

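The battery grip is at (321,199) on its disc, off (value 0.006). Joint 6 is at -2.51, so a full fork turn would reach its limit. I'll push the grip's lower half leftward with the inner edge of the right-hand pad instead, which is a small translation.

```bash
cat > goal2.py <<'E'
# goal2.py out l t : put the upper edge of the right pad (opening 50) at (l,t), along/across the bar at value 0
import sys; from goal import *
out,l,t=map(float,sys.argv[1:4]); p,n,up,left=frame("bat"); p=p-.5*up-.5*left
L=np.cos(.6)*up+np.sin(.6)*left; T=-np.sin(.6)*up+np.cos(.6)*left
_,Q=pose("bat",-.15,0,5); M=Q.as_matrix(); tx,ty=M[:,0],M[:,1]
P=p+out*n+l*L+t*T+11*tx+25*ty; P+=n*(out-(P-p)@n)
s=read_state(); q=R.from_quat(s["ee_rot"])
print("shift cm",((P-s["position"])/10).round(2),"turn",np.degrees((Q*q.inv()).as_rotvec()).round(1),"T",T.round(3),"n",n.round(3)); print(s["clock"],s["joints"].round(2))
E
python3 goal2.py 120 -15 -13
```

```text
shift cm [-0.58 -0.74 -4.99] turn [-4.   4.9  7.6] T [-0.509  0.813 -0.282] n [-0.5   -0.012  0.866]
10.1 [ 0.71  0.09 -0.83  0.96 -0.4  -2.51]
```

```bash
python3 -m creep '{"translation":[[-0.2,-0.2,-1],[-0.4,-0.4,-2.5],[-0.6,-0.7,-4],[-0.6,-0.7,-5],[-0.6,-0.7,-5]],"delta_rot":[[-1,1.2,2],[-2,2.5,4],[-4,4.9,7.6],[-4,4.9,7.6],[-4,4.9,7.6]],"hand":[5,5,5,5,5]}';python3 goal2.py 70 -15 -13
```

```text
clock: 10.72
position: [504.4, 192.8, 176.6]
ee_rot: [-0.369, 0.904, -0.077, 0.202]
contact_force: [-0.1, 0.6, 0.5]
gripper_width: 50.0
grasp_force: 0.0
shift cm [ 2.54  0.06 -4.32] turn [ 0.  -0.1 -0. ] T [-0.509  0.813 -0.282] n [-0.5   -0.012  0.866]
10.725 [ 0.69  0.16 -0.85  0.9  -0.34 -2.31]
```

```bash
python3 -m creep '{"translation":[[0.7,0,-1.2],[1.4,0,-2.4],[2.1,0,-3.6],[2.5,0.1,-4.3],[2.5,0.1,-4.3]],"delta_rot":[[0,0,0],[0,0,0],[0,0,0],[0,0,0],[0,0,0]],"hand":[5,5,5,5,5]}';python3 goal2.py 38 -15 -13; python3 - <<'E'
from h import *
c=get_calibration("wrist"); p,d=get_image("wrist"); cv2.imwrite("pics/w6.png",p[:,:,::-1])
E
```

```text
clock: 11.35
position: [530.6, 193.6, 134.4]
ee_rot: [-0.368, 0.904, -0.077, 0.203]
contact_force: [0.6, -0.0, -0.0]
gripper_width: 49.8
grasp_force: 0.0
shift cm [ 1.52  0.02 -2.88] turn [-0.   0.   0.1] T [-0.509  0.813 -0.282] n [-0.5   -0.012  0.866]
11.35 [ 0.47  0.25 -0.91  1.47 -0.18 -2.7 ]
```

View pics/w6.png

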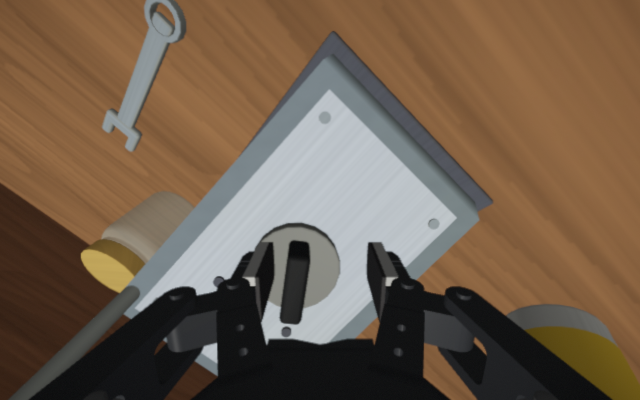

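The bar is at (295,285), beside the pushing pad at (262,275), with clear space on both sides. Joint 5 is near its limit, so I'll make the tool a little steeper before going in.

```bash
sed -i 's/"bat",-.15,0,5/"bat",-.15,0,12/' goal2.py; python3 goal2.py 60 -15 -13
```

```text
shift cm [ 0.46 -0.04 -0.99] turn [-0.2  7.1  0.1] T [-0.509  0.813 -0.282] n [-0.5   -0.012  0.866]
11.4 [ 0.47  0.25 -0.91  1.47 -0.18 -2.7 ]
```

```bash
python3 -m creep '{"translation":[[0,0,0],[0,0,0],[0,0,0],[0,0,0],[0.5,0,-1],[0.5,0,-1]],"delta_rot":[[-0.1,2,0],[-0.1,4,0],[-0.2,6,0],[-0.2,7,0],[-0.2,7,0],[-0.2,7,0]],"hand":[5,5,5,5,5,5]}';python3 goal2.py 38 -15 -13
```

```text
clock: 12.15
position: [534.6, 193.8, 123.1]
ee_rot: [-0.373, 0.915, -0.056, 0.145]
contact_force: [-0.8, -0.1, -0.8]
gripper_width: 49.9
grasp_force: 0.0
shift cm [ 1.16 -0.   -1.72] turn [ 0.1 -0.1  0. ] T [-0.509  0.813 -0.282] n [-0.5   -0.012  0.866]
12.15 [ 0.69  0.31 -0.7   0.55 -0.37 -1.98]
```

```bash
python3 -m creep '{"translation":[[0.4,0,-0.6],[0.8,0,-1.2],[1.2,0,-1.7],[1.2,0,-1.7]],"delta_rot":[[0,0,0],[0,0,0],[0,0,0],[0,0,0]],"hand":[5,5,5,5]}';python3 goal2.py 38 -15 -13; python3 - <<'E'
from h import *
p,d=get_image("wrist"); cv2.imwrite("pics/w7.png",p[:,:,::-1])
E
```

```text
clock: 12.65
position: [547.5, 193.8, 106.5]
ee_rot: [-0.373, 0.915, -0.056, 0.146]
contact_force: [0.1, -0.3, 0.5]
gripper_width: 50.0
grasp_force: 0.0
shift cm [-0.13 -0.   -0.06] turn [ 0.  -0.   0.1] T [-0.509  0.813 -0.282] n [-0.5   -0.012  0.866]
12.65 [ 0.66  0.35 -0.7   0.62 -0.32 -2.02]
```

View pics/w7.png

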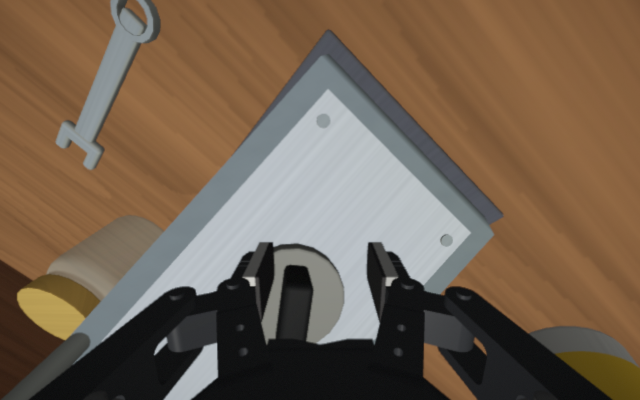

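The pushing pad at (262,285) is beside the grip's lower end at (295,275), with a few millimetres of gap. Now I'll push left along T.

```bash
python3 -m creep '{"translation":[[-0.1,0.16,-0.06],[-0.2,0.33,-0.11],[-0.3,0.49,-0.17],[-0.4,0.65,-0.22],[-0.5,0.8,-0.27],[-0.6,0.96,-0.33],[-0.6,0.96,-0.33]],"delta_rot":[[0,0,0],[0,0,0],[0,0,0],[0,0,0],[0,0,0],[0,0,0],[0,0,0]],"hand":[5,5,5,5,5,5,5]}';python3 goal2.py 38 -15 0
```

```text
clock: 13.58
position: [541.2, 202.4, 104.0]
ee_rot: [-0.372, 0.915, -0.057, 0.146]
contact_force: [0.7, -4.4, 1.1]
gripper_width: 50.0
grasp_force: 2.2
shift cm [-0.16  0.19 -0.18] turn [ 0.1 -0.   0.2] T [-0.509  0.813 -0.282] n [-0.5   -0.012  0.866]
13.575 [ 0.67  0.35 -0.72  0.66 -0.31 -2.08]
```

Contact is gentle at about 4.5 N, so I'll continue past the middle.

```bash
python3 -m creep '{"translation":[[-0.1,0.16,-0.06],[-0.2,0.33,-0.11],[-0.3,0.49,-0.17],[-0.4,0.65,-0.22],[-0.45,0.75,-0.26],[-0.45,0.75,-0.26]],"delta_rot":[[0,0,0],[0,0,0],[0,0,0],[0,0,0],[0,0,0],[0,0,0]],"hand":[5,5,5,5,5,5]}';python3 goal2.py 38 -15 5.5;  python3 - <<'E'
from h import *
p,d=get_image("wrist"); cv2.imwrite("pics/w8.png",p[:,:,::-1])
E
```

```text
clock: 14.32
position: [536.6, 211.6, 101.2]
ee_rot: [-0.373, 0.915, -0.055, 0.146]
contact_force: [-1.0, -1.8, 0.8]
gripper_width: 49.6
grasp_force: 0.8
shift cm [ 0.02 -0.27 -0.06] turn [-0.  0.  0.] T [-0.509  0.813 -0.282] n [-0.5   -0.012  0.866]
14.325 [ 0.69  0.35 -0.73  0.69 -0.3  -2.12]
```

View pics/w8.png

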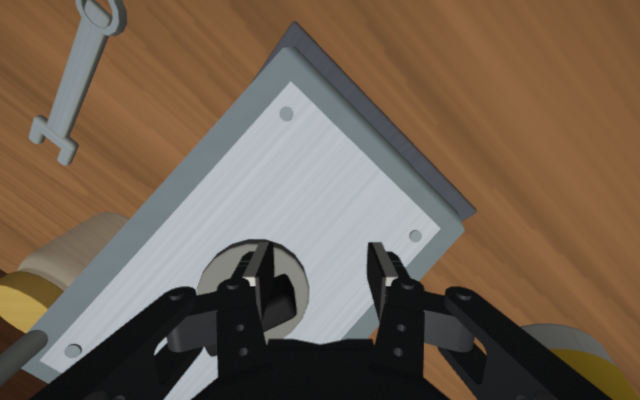

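The grip's lower end has swung to (290,290), past the middle and leaning away from the pad. I'll let it fall, then check.

```bash
python3 -m creep '{"translation":[[0,0,0],[0,0,0],[0,0,0],[0,0,0],[0,0,0],[0,0,0]],"delta_rot":[[0,0,0],[0,0,0],[0,0,0],[0,0,0],[0,0,0],[0,0,0]],"hand":[5,5,5,5,5,5]}';python3 - <<'E'
from h import *
p,d=get_image("wrist"); cv2.imwrite("pics/w9.png",p[:,:,::-1])
q=cv2.imread("pics/w8.png").astype(int); x=np.abs(p[:,:,::-1].astype(int)-q).sum(2)[230:350,190:420]>60; print(x.sum(), np.argwhere(x).mean(0)+[230,190] if x.any() else None)
E
```

```text
clock: 15.12
position: [536.9, 211.5, 101.4]
ee_rot: [-0.373, 0.915, -0.056, 0.147]
contact_force: [-0.0, 0.1, 0.2]
gripper_width: 49.9
grasp_force: 0.0
699 [288.90701001 277.11731044]
```

View pics/w9.png

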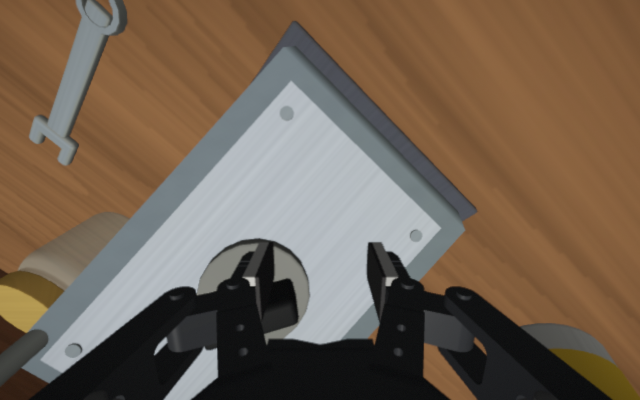

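The handle has dropped fully (lower end at (283,300)) and the contact force is zero. I'll back out and check the final state.

```bash
python3 -m creep '{"translation":[[-0.3,-0.2,0.1],[-0.7,-0.2,0.8],[-1.5,-0.2,2.2],[-3,-0.2,4.8],[-4.5,-0.2,7.4],[-6,-0.2,10],[-9,-0.2,12],[-9,-0.2,12]],"delta_rot":[[0,0,0],[0,0,0],[0,0,0],[0,0,0],[0,0,0],[0,0,0],[0,0,0],[0,0,0]],"hand":[5,5,5,5,5,5,5,5]}';python3 - <<'E'
from h import *
c=get_calibration("wrist"); p,d=get_image("wrist"); np.savez("pics/w10.npz",p=p,d=d,**c)
p,d=get_image("top"); cv2.imwrite("pics/top1.png",p[:,:,::-1]); c=get_calibration("top"); np.savez("pics/t1.npz",p=p,d=d,**c)
q=np.load("pics/top0.npz")["p"].astype(int); x=(np.abs(p.astype(int)-q).sum(2)>90)
for k,(a,b,e,f) in dict(jar=(275,145,305,180),tin=(165,208,208,246),carton=(428,198,475,253),wrench=(305,172,328,228)).items(): print(k,"changed px",x[b:f,a:e].sum())
E
python3 close.py pics/w10.npz bat; python3 close.py pics/t1.npz mains
```

```text
clock: 16.18
position: [446.1, 209.8, 223.2]
ee_rot: [-0.373, 0.914, -0.054, 0.148]
contact_force: [-0.9, 0.2, 0.2]
gripper_width: 49.8
grasp_force: 0.0
jar changed px 0
tin changed px 0
carton changed px 0
wrench changed px 0
face n [-0.499 -0.013  0.866] offset at pivot 0.8 yaw 1.4
bar top (up,left) mm [-0.9 -0.1] size [14.2 44.9] ang 56.5 h 41.6 308
lean -0.549 value 1.149 centroid [ 3.3 -6.2]
face n [-0.495  0.079  0.865] offset at pivot 2.5 yaw -9.0
bar top (up,left) mm [ 1.5 -0.2] size [74.9 12.4] ang 35.6 h 44.6 65
lean 0.615 value -0.015 centroid [-4.2 -4.6]
```

Battery is on: the rectangle fit gives a lean of about -0.585 rad, so it is in its detent. Mains is off, the bystanders haven't moved, and the arm is clear.

```bash
python3 -c "
from bench import *
print(job_done())"
```

```text
the job is handed in; nothing more can be done
None
```

The mains switch was turned off first and the battery switch then turned on; images showed both handles resting in their detents, the bystanders unmoved and the arm clear, and I handed the job in at about 16 s on the robot's clock.

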